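Set the dividers of a sorting tray with a hooked spacer block

TASK

Set the three sliding dividers of the pencil sorting tray to equal gaps with the hooked spacer block: starting at the end wall and stepping outwards, drop the block over each divider in turn with its thick leg towards the wall or the divider just set, and draw the divider in with the hook until the thick leg bears lightly on that neighbour, without ramming it or pushing a set divider out of place. Then stand the block upright on the table outside the tray, let go, and leave everything else on the table alone.

Things in the scene. Friction and masses are not known exactly. Their poses are not given: they have to be found in the camera images.
- tray: Plywood sorting tray fixed to the table, 150 mm across (its x) and 170 mm along the row (its y), origin at the centre of its underside, z up. Floor 8 mm thick; side walls 10 mm thick with tops at 30 mm; the two end walls 10 mm thick, with tops 44 mm above the table. Inside it is 150 mm long along the row, from y = -75 mm to y = +75 mm. The row starts at the +y end. Its yaw varies.
- end_wall: The tray's fixed end wall at its +y end, where the row starts: 10 mm thick, 150 mm wide. Origin at the middle of the top edge of its inner face (the face that looks at the dividers, 44 mm above the table); axes as the tray's, so the dividers lie towards its -y. Soft wood: no more than 7 N on it.
- divider_1: Divider nearest the end wall; at the start its near face is 29 to 43 mm from the wall. Light wooden divider 6 mm thick (y) across the tray's whole width (150 mm), hanging on the side walls and sliding stiffly along the row (tray y only; about 8 N of friction; stays where left). Origin at the middle of its top edge, in mid-thickness, 44 mm above the table; it reaches down to the tray's floor, axes as the tray's.
- divider_2: The second divider from the end wall. Light wooden divider 6 mm thick (y) across the tray's whole width (150 mm), hanging on the side walls and sliding stiffly along the row (tray y only; about 8 N of friction; stays where left). Origin at the middle of its top edge, in mid-thickness, 44 mm above the table; it reaches down to the tray's floor, axes as the tray's.
- divider_3: The third divider, farthest from the end wall. Light wooden divider 6 mm thick (y) across the tray's whole width (150 mm), hanging on the side walls and sliding stiffly along the row (tray y only; about 8 N of friction; stays where left). Origin at the middle of its top edge, in mid-thickness, 44 mm above the table; it reaches down to the tray's floor, axes as the tray's.
- spacer: Hooked spacer block of pale plywood, about 120 g, loose, standing upright on its two legs on the table: an upside-down U with a handle on top. Origin at the centre of its underside, z up; 40 mm wide (x), 38 mm along the row (y), legs 24 mm high, bridge over them from z = 24 to 36 mm. The thick leg (+y) must face the tray's +y. Light bearing means 2 to 7 N on the neighbour, so 10 to 15 N on the drawn divider; more mars the soft wood.
- spacer_slot (a point): Middle of the mouth of the spacer block's slot, 6 mm towards -y from its origin, at foot height. The slot is 10 mm wide, from y = -11 to -1 mm, its mouth flared 3 mm wider each side over the lowest 6 mm. Thick leg: 20 mm, y = -1 to +19 mm. Thin hook leg: 8 mm, y = -19 to -11 mm. A divider drawn in by the hook until the thick leg touches the neighbour leaves a clear gap of 24 mm.
- spacer_handle (a point): Middle of the spacer block's upright handle, 60 mm above its foot, straight over its origin. The handle is 20 mm thick in y (grip here), 34 mm in x, from z = 36 to 84 mm.
- glue: White glue bottle, 50 mm across, 130 mm tall, bystander. Origin under its centre.
- tub: White tub with an orange lid, 72 mm across, 65 mm tall, bystander.
- roll: Upright roll of blue ribbon net, 72 mm across, 150 mm tall, bystander.
- pencil: Flat yellow carpenter's pencil, about 133 mm long, 9 mm high, lying on the robot's side of the tray, bystander.
- eraser: White eraser 45 x 20 x 13 mm lying just beyond the spacer block, bystander.
- doll: Small turned wooden doll 57 mm tall, 28 mm across, standing on the robot's side of the spacer block, bystander.
- mug: Blue mug, 90 mm tall, 76 mm across, bystander.
There are look-alikes about, which are no part of the job. There is more than one size of the tray; the job needs the largest.

How it is judged:
By the outcome, as a careful person would: the job done as asked, in the order asked, and still so for the second after the job is handed in, with the robot touching nothing.
It also fails if it takes over 72 s, if anything falls off the work surface, if the arm or the gripper's body presses on something with over 40 N, if the wrist force passes 120 N, or if a joint passes its speed limit or range.

ROBOT

A 6-joint arm with a two-finger parallel gripper is mounted at the origin on the work surface. World frame = base frame: x ahead of the robot, y to its left, z up, the work surface at z = 0. Lengths are in m, angles in rad, forces in N, time in s.
With the tool pointing down it reaches from about 0.35 to 0.8 m from the base axis. Payload 7.3 kg.
Tool frame: the origin (TCP) lies at the very end of the fingers, on their centre line; the grasp point (between the pads) lies 19 mm behind it; z points along the fingers, y is the line along which they close (so a half turn about z gives the same grasp; the last joint's range is limited). The gripper opens to 85 mm and grips with 20 to 120 N. Pads are 22 mm wide; open, the fingers measure 114 mm over their backs; the gripper's body (76 mm by 85 mm) begins 54 mm behind the grasp point. The pads swing forward as they close: fully open they stand 13 mm farther back than shut.
Start: joints at [-1.256, 0.342, 1.524, -0, 1.275, -0.146], TCP at [0.233, -0.47, 0.231] pointing down, gripper open.
Joint ranges: [-2.53, 2.53], [-0.77, 2.02], [0.04, 2.7], [-1, 4.14], [0.28, 2.66], [-3.11, 3.11]. Speed limits (rad/s): [2.57, 2.57, 3.14, 3.14, 3.14, 3.14].

INTERFACE

Orientations are given as a unit quaternion [w, x, y, z].
In Python, from bench import monitor, optics, ticket gives the robot as it stands.
- The arm moves only by the tool apply_moves, never from a script. Its argument "rows" is a list of rows, each an object with "slide": the shift along the tool's x, y, z in cm, a list of three; "delta_rot": the turn, a rotation vector about the tool's x, y, z in degrees, a list of three; "claw": the finger opening in cm, from 0 to 8.54. A call has 1 to 20 rows; each row shifts and turns the commanded pose from where the row before left it, along the tool's axes as they then stand; what a row does not reach is not made up. A row lasts 1/10 s, in which the tool goes at most 50 mm and 8.59 degrees, less where a joint would pass 70% of its speed; a pose out of reach is approached as far as the arm can. A call with a gripper value outside its range is refused whole. The fingers move at their own pace and stop on an object; "squeeze" is the grip in N (left out, the last holds). Time passes only in rows, so rows that do not move let the fingers close. It gives the time, the measured TCP pose, the force, the opening and the grip force at its end, in the units of the state.
- monitor.get_obs(): the state, without advancing time (a new reading comes with each control period).
- optics.camera(name): name is "scene" or "top"; returns (picture, depth): 420x560x3 uint8, blue, green, red; 420x560 float32, m along the optical axis (not along the pixel's ray), 0 where there is no reading.
- optics.camera_info(name): a dict with "camera_matrix" (3x3 intrinsics, pixels), "R" (3x3) and "t" (3): a world point X has camera coordinates R X + t. Camera axes: x right, y down, z forward; pixel columns grow to the right and rows downward; lengths in m; the calibration is good to about 2 mm. A picture is of the moment at which its call begins. camera_info takes no time and is no camera call.
- ticket.hand_in(): hands the job in; it is judged then, once.
The state is a dict: "time_s": time; "joint_pos": joint angles; "joint_vel": joint speeds; "joint_torque": joint torques, N m; "tool_pos": TCP position; "tool_rot": TCP orientation; "ft_force": force on the tool from outside, world axes, zero at the start; "wrist_torque": the same for the moment, N m; "grip_width": finger opening in m; "grip_force": force on a finger pad.
Only numpy, scipy, OpenCV 4.12 (cv2) and the standard library are available. Lean on these libraries where they do the work, as an engineer would, in place of code of your own. Each camera call takes 0.05 s, during which the arm holds its last target. There are 200 camera calls.

## Working session

There is one attempt and no reset: what is moved stays moved. The work goes in short steps, Python scripts to look and compute and a tool call to move; the robot and the scene stay as the last step left them, time stands still between calls to the robot, and variables do not carry over. Pictures are saved under pics/ and viewed, at most 10 in all, crops included, and the job is handed in when it is done.

Besides the shell and the picture viewer there is one more tool, called after ">>>" by a JSON object that holds its "fn" and its "kwargs". apply_moves: Moves the arm, as the interface text tells. Its arguments: {"type":"object","properties":{"rows":{"type":"array"},"squeeze":{"type":"number"}},"required":["rows"]}

```bash
ls; mkdir -p pics
python3 - <<'E'
from bench import monitor, optics
import cv2, numpy as np
print(monitor.get_obs())
for n in ("scene","top"):
    im,d=optics.camera(n); cv2.imwrite(f"pics/{n}0.png",im); np.save(f"{n}0.npy",d); print(n,optics.camera_info(n))
E
```

```text
pics
{'time_s': 0.0, 'joint_pos': array([-1.25599049e+00,  3.42727495e-01,  1.52504236e+00,  2.50650782e-05,
        1.27539820e+00, -1.45992673e-01]), 'joint_vel': array([-0.00021349, -0.00017575,  0.00051987, -0.00131803,  0.00141895,
        0.00062065]), 'joint_torque': array([ 6.38903066e-05, -4.33675325e+01, -2.46012157e+01, -1.75640175e-04,
        7.87406723e-03, -1.57604796e-05]), 'tool_pos': array([ 0.23334987, -0.46983126,  0.23061464]), 'tool_rot': array([-7.85905034e-04,  9.73575830e-01,  2.28362613e-01, -5.44638843e-05]), 'ft_force': array([-0.18751303,  0.27107702, -0.01062764]), 'wrist_torque': array([ 0.01191153, -0.0303237 , -0.00086543]), 'grip_force': 0.0, 'grip_width': 0.0854364819338254}
scene {'camera_matrix': array([[465.41614032,   0.        , 287.23823977],
       [  0.        , 465.41614032, 212.554121  ],
       [  0.        ,   0.        ,   1.        ]]), 'R': array([[-0.83191085,  0.55474994, -0.01329818],
       [ 0.30927292,  0.44362625, -0.84115755],
       [-0.46073267, -0.70388086, -0.54062662]]), 't': array([ 0.43210502, -0.15075614,  1.67995109])}
top {'camera_matrix': array([[544.73995593,   0.        , 279.68787993],
       [  0.        , 544.73995593, 203.40466583],
       [  0.        ,   0.        ,   1.        ]]), 'R': array([[ 0.01255244, -0.99991519, -0.00347024],
       [-0.99875585, -0.01237023, -0.04830864],
       [ 0.04826161,  0.00407232, -0.99882643]]), 't': array([0.06473805, 0.55244249, 1.31616617])}
```

View pics/scene0.png

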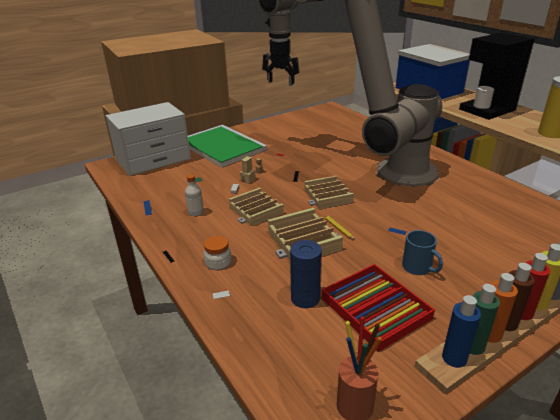

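View pics/top0.png

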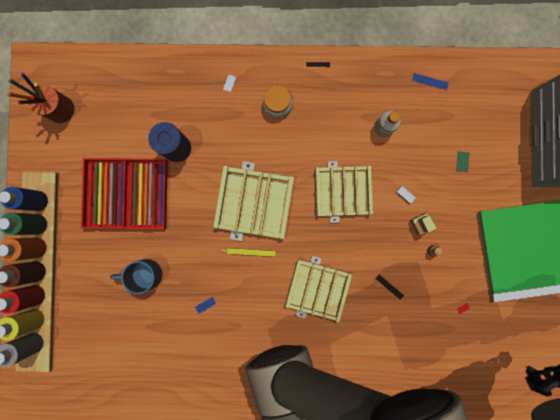

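Top view: three trays, at (255,203), (344,191) and (319,290). The one at (255,203) is clearly the largest, with the pencil on its robot side at (248,252), so it fits the description. The spacer is at (424,225), the doll at (434,252) and the eraser at (405,195). I'll confirm in an enlarged crop.

Run:
```python
import cv2, numpy as np
t=cv2.imread("pics/top0.png"); s=cv2.imread("pics/scene0.png")
a=cv2.resize(t[155:250,205:305],(400,380),interpolation=cv2.INTER_CUBIC)
b=cv2.resize(t[205:265,395:455],(380,380),interpolation=cv2.INTER_CUBIC)
c=cv2.resize(s[150:200,225:275],(220,220),interpolation=cv2.INTER_CUBIC)
e=cv2.resize(s[200:265,260:350],(305,220),interpolation=cv2.INTER_CUBIC)
o=np.zeros((600,780,3),np.uint8);o[:380,:400]=a;o[:380,400:]=b;o[380:,:220]=c;o[380:,220:525]=e
cv2.imwrite("pics/crop0.png",o)
```

```text
(no output)
```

View pics/crop0.png

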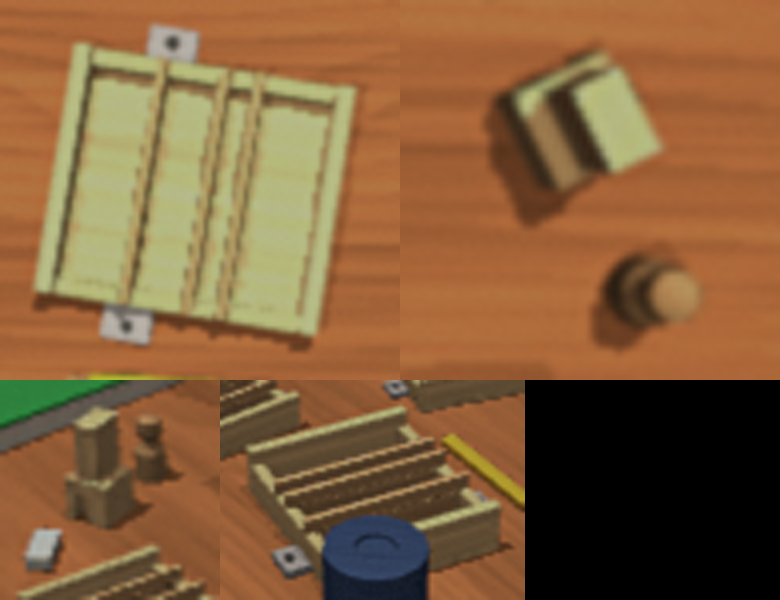

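The largest tray is (255,203), left to right across the image. The block beside the doll is the spacer. Next I measure the tray's corners and divider lines, and find which leg is thick.

```bash
cat > h.py <<'E'
import numpy as np, cv2
from bench import monitor, optics
def ray(n,uv,z):
    i=optics.camera_info(n);K,R,t=(np.array(i[k]) for k in("camera_matrix","R","t"))
    uv=np.atleast_2d(np.float64(uv)); d=np.c_[uv,np.ones(len(uv))]@np.linalg.inv(K).T@R; c=-R.T@t
    return c+d*((z-c[2])/d[:,2])[:,None]
def proj(n,X):
    i=optics.camera_info(n);K,R,t=(np.array(i[k]) for k in("camera_matrix","R","t"))
    p=(np.atleast_2d(X)@R.T+t)@K.T
    return p[:,:2]/p[:,2:]
E
python3 - <<'E'
from h import *
t=cv2.imread("pics/top0.png"); s=cv2.imread("pics/scene0.png")
cr=np.array([[75,45],[35,290],[318,337],[355,88]])*1.0
P=ray("top",(cr+.5)/4-.5+[205,155],.044); print(P.round(4))
print([np.linalg.norm(P[i]-P[i-3]).round(4) for i in range(4)])
c=P.mean(0); v=(P[0]+P[1]-P[2]-P[3])[:2]; yaw=np.arctan2(v[1],v[0])-np.pi/2; print("c",c,"yaw(+y left)",np.degrees(yaw))
# profile of brightness along row at z=.044
ex=np.array([np.cos(yaw),np.sin(yaw)]);ey=np.array([-ex[1],ex[0]])
ys=np.arange(95,-95.1,-1)/1000; xs=np.arange(-70,70.1,1)/1000
G=c[:2]+ys[None,:,None]*ey+xs[:,None,None]*ex
uv=proj("top",np.c_[G.reshape(-1,2),np.full(G.size//2,.044)]).reshape(*G.shape).astype(np.float32)
im=cv2.remap(t,uv[...,0],uv[...,1],cv2.INTER_CUBIC)
o=np.zeros((600,800,3),np.uint8)
r=cv2.resize(im[::-1],None,fx=2.6,fy=2.0); o[:r.shape[0],:r.shape[1]]=r
b=cv2.resize(s[150:195,228:273],(300,300),interpolation=cv2.INTER_CUBIC);o[300:,:300]=b
b=cv2.resize(t[208:243,405:440],(300,300),interpolation=cv2.INTER_CUBIC);o[300:,310:610]=b
cv2.imwrite("pics/rect0.png",o)
pr=im[15:126].mean(0)
for a,bb in zip(ys*1000,pr): print(int(a),bb.astype(int)[[0,2]],end=";")
E
```

```text
[[0.6384 0.2074 0.044 ]
 [0.4916 0.2286 0.044 ]
 [0.4658 0.0599 0.044 ]
 [0.6146 0.0396 0.044 ]]
[np.float64(0.1483), np.float64(0.1707), np.float64(0.1501), np.float64(0.1695)]
c [0.55261023 0.13388294 0.044     ] yaw(+y left) -8.377617122115609
95 [ 59 172];94 [ 58 172];93 [ 58 172];92 [ 57 172];91 [ 56 172];90 [ 56 172];89 [ 58 172];88 [ 65 172];87 [ 78 174];86 [ 94 175];85 [110 177];84 [121 179];83 [128 181];82 [131 182];81 [133 183];80 [133 184];79 [132 183];78 [126 176];77 [111 160];76 [ 91 135];75 [ 70 110];74 [56 96];73 [55 99];72 [ 65 118];71 [ 81 143];70 [ 96 164];69 [105 175];68 [111 181];67 [115 182];66 [119 182];65 [122 181];64 [124 181];63 [125 181];62 [126 181];61 [126 181];60 [126 181];59 [125 181];58 [125 181];57 [125 181];56 [125 181];55 [125 181];54 [125 181];53 [125 181];52 [125 181];51 [125 181];50 [125 181];49 [125 181];48 [125 181];47 [125 181];46 [125 181];45 [125 181];44 [125 181];43 [125 181];42 [126 181];41 [126 181];40 [126 181];39 [125 180];38 [123 178];37 [117 174];36 [110 172];35 [106 173];34 [103 176];33 [101 178];32 [ 97 175];31 [ 88 161];30 [ 75 140]
[... 1002 characters left out ...]
-46 [126 181];-47 [126 181];-48 [126 181];-49 [126 181];-50 [126 181];-51 [126 181];-52 [126 181];-53 [126 181];-54 [126 181];-55 [126 181];-56 [126 181];-57 [126 181];-58 [126 181];-59 [126 181];-60 [126 181];-61 [126 180];-62 [126 180];-63 [126 181];-64 [126 181];-65 [127 181];-66 [127 182];-67 [127 181];-68 [125 180];-69 [120 177];-70 [110 171];-71 [ 99 164];-72 [ 93 160];-73 [ 95 160];-74 [103 165];-75 [114 171];-76 [123 177];-77 [128 180];-78 [131 182];-79 [133 183];-80 [133 182];-81 [131 181];-82 [126 179];-83 [114 173];-84 [ 97 166];-85 [ 79 158];-86 [ 64 152];-87 [ 54 148];-88 [ 49 148];-89 [ 48 150];-90 [ 50 155];-91 [ 53 160];-92 [ 55 165];-93 [ 57 168];-94 [ 57 170];-95 [ 58 170];
```

View pics/rect0.png

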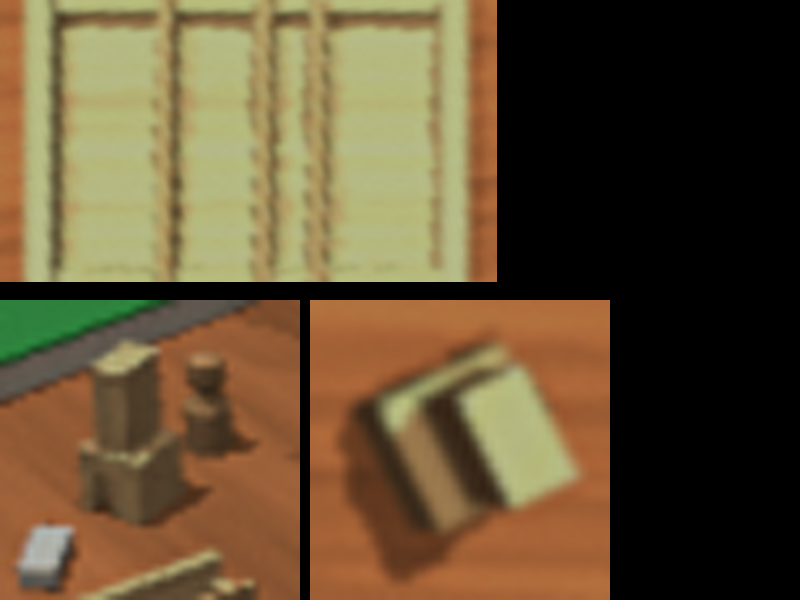

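In the rectified tray (top strip), the left wall's inner face is at about +76.5 mm. Divider tops are centred at about +33, −4 and −25 mm. The near-face gap is about 39 mm on the left and 47 mm on the right, so the left end is +y (spec 29–43 mm) and the tray yaw is about −8.4°. In the scene crop the thin hook leg is at the left (85–97, 490), then the slot and the thick leg. The spacer's +y therefore points to about (−0.41, +0.91), a yaw of about 24°. Next I measure the spacer precisely.

Run:
```python
from h import *
t=cv2.imread("pics/top0.png"); x0,y0,k=405,205,8
u=cv2.resize(t[205:245,405:445],None,fx=k,fy=k,interpolation=cv2.INTER_CUBIC)
h=cv2.cvtColor(u,cv2.COLOR_BGR2HSV); m=cv2.inRange(h,(22,40,140),(40,255,255))
cs,_=cv2.findContours(m,cv2.RETR_EXTERNAL,cv2.CHAIN_APPROX_NONE)
for c in sorted(cs,key=cv2.contourArea)[::-1][:2]:
    b=cv2.boxPoints(cv2.minAreaRect(c)); px=(b+.5)/k-.5+[x0,y0]
    P=ray("top",px,.084)[:,:2]; e=np.diff(np.r_[P,P[:1]],axis=0)
    print(cv2.contourArea(c)/k/k,px.mean(0),P.mean(0),np.linalg.norm(e,axis=1),np.degrees(np.arctan2(e[:,1],e[:,0])))
d=np.load("top0.npy"); print(d[215:235,415:435:2].round(3)[::3])
# red-ish markers of neighbours: doll, eraser at approximate heights
print(ray("top",[[434,252]],.05),ray("top",[[405,195]],.013))
# tray edges along x: profile at z=.030 / .044
c=np.array([0.55261,0.13388]);yaw=np.radians(-8.38);ex=np.array([np.cos(yaw),np.sin(yaw)]);ey=np.array([-ex[1],ex[0]])
for s in (5.85+75,-80+.85):
    xs=np.arange(-85,86,1)/1000; X=np.c_[c+ey*s/1000+xs[:,None]*ex,np.full(len(xs),.044)]
    uv=proj("top",X).astype(np.float32); v=cv2.remap(t,uv[None,:,0],uv[None,:,1],cv2.INTER_LINEAR)[0,:,0].astype(float)
    i=np.where(np.diff((v>95).astype(int)))[0]; print(xs[i]*1000)
# per-divider / wall line angle: bright-to-dark edge pos at two x's
for x in (-45,-25,25,45):
    ys=np.arange(95,-95,-.25)/1000; v=0
    for dx in range(-12,13,2):
        X=np.c_[c+ex*(x+dx)/1000+ys[:,None]*ey,np.full(len(ys),.044)];uv=proj("top",X).astype(np.float32)
        v=v+cv2.remap(t,uv[None,:,0],uv[None,:,1],cv2.INTER_LINEAR)[0,:,0].astype(float)/13
    i=np.where(np.diff((v>105).astype(int)))[0]; print(x,ys[i]*1000)
```

```text
116.2890625 [428.65968132 223.14372635] [ 0.50689915 -0.27258833] [0.01966169 0.03442989 0.01963731 0.03441998] [ -63.31065174 -153.82731918  116.66103086   26.21312064]
24.1953125 [419.86751533 217.47937202] [ 0.51969633 -0.25234825] [0.03527969 0.00853139 0.03526947 0.00852572] [ -56.2098298  -146.57667621  123.78105014   33.49172172]
[[1.346 1.346 1.341 1.314 1.299 1.304 1.298 1.343 1.338 1.343]
 [1.316 1.304 1.303 1.283 1.259 1.26  1.257 1.258 1.342 1.341]
 [1.305 1.308 1.287 1.271 1.251 1.255 1.255 1.256 1.258 1.342]
 [1.303 1.306 1.305 1.285 1.272 1.259 1.257 1.255 1.254 1.263]
 [1.317 1.308 1.308 1.298 1.28  1.26  1.259 1.251 1.253 1.262]
 [1.33  1.304 1.305 1.304 1.291 1.276 1.254 1.256 1.258 1.342]
 [1.344 1.322 1.304 1.31  1.302 1.337 1.335 1.335 1.343 1.339]]
[[ 0.4394715  -0.29430462  0.05      ]] [[ 0.57594701 -0.23405653  0.013     ]]
[-75.  75.]
[-75.  75.]
-45 [ 85.5   76.75  69.    34.5   24.    -1.5  -13.25 -21.75 -33.5  -70.25
 -73.75 -83.5 ]
-25 [ 85.5   76.75  68.75  34.25  23.75  -1.75 -13.25 -22.25 -33.75 -71.
 -73.75 -83.25]
25 [ 85.25  76.75  68.5   35.5   23.25  -0.25 -13.75 -20.75 -34.   -69.75
 -74.   -83.5 ]
45 [ 85.25  77.    69.    33.25  24.    -1.25 -13.25 -21.75 -33.75 -70.5
 -74.   -83.25]
```

>>> {"fn": "apply_moves", "kwargs": {"rows": [{"slide":[1.5,-0.2,0],"delta_rot":[0,0,0],"claw":5},{"slide":[2.8,-0.5,0],"delta_rot":[0,0,0],"claw":5},{"slide":[3,-0.5,0],"delta_rot":[0,0,0],"claw":5},{"slide":[3,-0.5,0],"delta_rot":[0,0,0],"claw":5},{"slide":[3,-0.5,0],"delta_rot":[0,0,0],"claw":5},{"slide":[3,-0.5,0],"delta_rot":[0,0,0],"claw":5},{"slide":[3,-0.5,0],"delta_rot":[0,0,0],"claw":5},{"slide":[3,-0.5,0],"delta_rot":[0,0,0],"claw":5},{"slide":[3,-0.5,0],"delta_rot":[0,0,0],"claw":5},{"slide":[3,-0.5,0],"delta_rot":[0,0,0],"claw":5},{"slide":[2.5,-0.5,1],"delta_rot":[0,0,0],"claw":5},{"slide":[1.48,-0.3,1],"delta_rot":[0,0,0],"claw":5},{"slide":[0,0,2],"delta_rot":[0,0,0],"claw":5},{"slide":[0,0,2],"delta_rot":[0,0,0],"claw":5},{"slide":[0,0,1],"delta_rot":[0,0,0],"claw":5},{"slide":[0,0,0],"delta_rot":[0,0,0],"claw":5},{"slide":[0,0,0],"delta_rot":[0,0,0],"claw":5},{"slide":[0,0,0],"delta_rot":[0,0,0],"claw":5}]}}

```text
time_s: 1.9
tool_pos: [0.4985, -0.2779, 0.1624]
tool_rot: [0.001, 0.974, 0.228, 0.001]
ft_force: [-0.2, 0.3, 0.2]
grip_width: 0.05
grip_force: 0.0
```

>>> {"fn": "apply_moves", "kwargs": {"rows": [{"slide":[0.5,-0.05,0],"delta_rot":[0,0,0],"claw":5},{"slide":[0.49,-0.05,0.5],"delta_rot":[0,0,0],"claw":5},{"slide":[0,0,1.5],"delta_rot":[0,0,0],"claw":5},{"slide":[0,0,2],"delta_rot":[0,0,0],"claw":5},{"slide":[0,0,2],"delta_rot":[0,0,0],"claw":5},{"slide":[0,0,2],"delta_rot":[0,0,0],"claw":5},{"slide":[0,0,2],"delta_rot":[0,0,0],"claw":5},{"slide":[0,0,1.5],"delta_rot":[0,0,0],"claw":5},{"slide":[0,0,0.5],"delta_rot":[0,0,0],"claw":5},{"slide":[0,0,0],"delta_rot":[0,0,0],"claw":5},{"slide":[0,0,0],"delta_rot":[0,0,0],"claw":5},{"slide":[0,0,0],"delta_rot":[0,0,0],"claw":5}]}}

```text
time_s: 3.1
tool_pos: [0.5072, -0.2725, 0.0423]
tool_rot: [0.001, 0.974, 0.228, 0.001]
ft_force: [-0.3, 0.5, 0.6]
grip_width: 0.0501
grip_force: 0.0
```

Run:
```python
from h import *
o=monitor.get_obs(); print(o["tool_pos"],o["tool_rot"],o["ft_force"])
s,_=optics.camera("scene");t,_=optics.camera("top")
a=cv2.resize(s[140:205,215:280],(390,390),interpolation=cv2.INTER_CUBIC);b=cv2.resize(t[195:260,395:460],(390,390),interpolation=cv2.INTER_CUBIC)
cv2.imwrite("pics/grasp.png",np.hstack([a,b]))
```

```text
[ 0.50716726 -0.27250612  0.04228096] [7.43843463e-04 9.73566093e-01 2.28403466e-01 6.05447374e-04] [-0.33512434  0.51437341  0.58174871]
```

View pics/grasp.png

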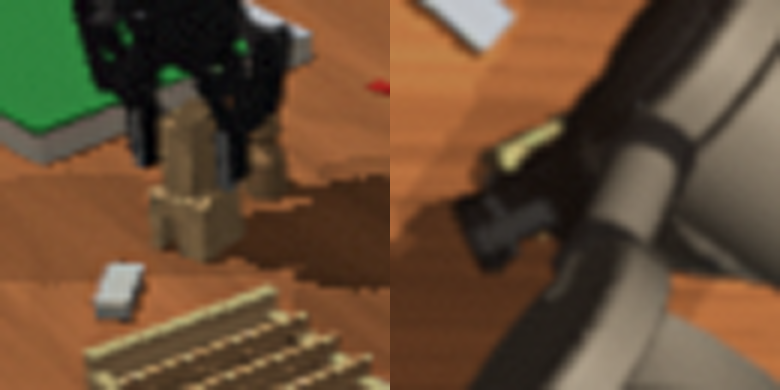

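The fingers straddle the handle at (185,130), and the slot notch shows at the block's lower left (170,235). I'll close and lift.

>>> {"fn": "apply_moves", "kwargs": {"squeeze": 70, "rows": [{"slide":[0,0,0],"delta_rot":[0,0,0],"claw":1},{"slide":[0,0,0],"delta_rot":[0,0,0],"claw":1},{"slide":[0,0,0],"delta_rot":[0,0,0],"claw":1},{"slide":[0,0,0],"delta_rot":[0,0,0],"claw":1},{"slide":[0,0,0],"delta_rot":[0,0,0],"claw":1},{"slide":[0,0,0],"delta_rot":[0,0,0],"claw":1},{"slide":[0,0,0],"delta_rot":[0,0,0],"claw":1},{"slide":[0,0,0],"delta_rot":[0,0,0],"claw":1}]}}

```text
time_s: 4.0
tool_pos: [0.5068, -0.2723, 0.0416]
tool_rot: [0.0, 0.974, 0.228, 0.0]
ft_force: [-0.0, -0.3, 4.6]
grip_width: 0.0196
grip_force: 68.9
```

>>> {"fn": "apply_moves", "kwargs": {"rows": [{"slide":[0,0,-1],"delta_rot":[0,0,0],"claw":1},{"slide":[0,0,-2],"delta_rot":[0,0,0],"claw":1},{"slide":[0,0,-3],"delta_rot":[0,0,0],"claw":1},{"slide":[0,0,-3],"delta_rot":[0,0,0],"claw":1},{"slide":[0,0,-2],"delta_rot":[0,0,0],"claw":1},{"slide":[0.5,-0.8,-1],"delta_rot":[0,0,0],"claw":1},{"slide":[1.2,-1.8,0],"delta_rot":[0,0,0],"claw":1},{"slide":[2,-3,0],"delta_rot":[0,0,0],"claw":1},{"slide":[2,-3.1,0],"delta_rot":[0,0,0],"claw":1},{"slide":[2,-3.1,0],"delta_rot":[0,0,0],"claw":1},{"slide":[2,-3.1,0],"delta_rot":[0,0,0],"claw":1},{"slide":[2,-3.1,0],"delta_rot":[0,0,0],"claw":1},{"slide":[2,-3.1,0],"delta_rot":[0,0,0],"claw":1},{"slide":[2,-3.1,0],"delta_rot":[0,0,0],"claw":1},{"slide":[2,-3.1,0],"delta_rot":[0,0,0],"claw":1},{"slide":[2,-3.1,0],"delta_rot":[0,0,0],"claw":1},{"slide":[2,-3.1,0],"delta_rot":[0,0,0],"claw":1},{"slide":[1.7,-2.6,0],"delta_rot":[0,0,0],"claw":1},{"slide":[1,-1.6,0],"delta_rot":[0,0,0],"claw":1},{"slide":[0,0,0],"delta_rot":[0,0,0],"claw":1}]}}

```text
time_s: 6.0
tool_pos: [0.5563, 0.1769, 0.1602]
tool_rot: [-0.0, 0.973, 0.23, -0.001]
ft_force: [-0.3, 0.0, -0.1]
grip_width: 0.0192
grip_force: 68.5
```

>>> {"fn": "apply_moves", "kwargs": {"rows": [{"slide":[0,0,0],"delta_rot":[0,0,5],"claw":1},{"slide":[0,0,0],"delta_rot":[0,0,6],"claw":1},{"slide":[0,0,0],"delta_rot":[0,0,6],"claw":1},{"slide":[0,0,0],"delta_rot":[0,0,6],"claw":1},{"slide":[0,0,0],"delta_rot":[0,0,6],"claw":1},{"slide":[0,0,0],"delta_rot":[0,0,5.8],"claw":1},{"slide":[0,0,0],"delta_rot":[0,0,0],"claw":1},{"slide":[0,0,0],"delta_rot":[0,0,0],"claw":1},{"slide":[0,0,0],"delta_rot":[0,0,0],"claw":1}]}}

```text
time_s: 6.9
tool_pos: [0.5572, 0.1737, 0.1611]
tool_rot: [0.0, 0.997, -0.072, -0.0]
ft_force: [0.3, 0.5, -1.2]
grip_width: 0.0191
grip_force: 68.4
```

```bash
cat >> h.py <<'E'
C=np.array([0.5528,0.1349]);YAW=np.radians(-8.38);EX=np.array([np.cos(YAW),np.sin(YAW)]);EY=np.array([-EX[1],EX[0]])
def st():
    from scipy.spatial.transform import Rotation as Ro
    o=monitor.get_obs();q=o["tool_rot"];R=Ro.from_quat([*q[1:],q[0]]).as_matrix();p=o["tool_pos"]
    print("t",o["time_s"],"tray xy mm",(p[:2]-C)@EX*1e3,(p[:2]-C)@EY*1e3,"foot",(p[2]-.0416)*1e3,"yaw",np.degrees(np.arctan2(R[1,0],R[0,0])),"tilt",R[:2,2],"F tray",o["ft_force"][:2]@EX,o["ft_force"][:2]@EY,o["ft_force"][2],"M",o["wrist_torque"],o["grip_width"])
    return R
E
python3 -c "
from h import *
st()"
```

```text
t 6.9 tray xy mm -1.274541703909159 39.0573410709227 foot 119.48002742212896 yaw -8.302643112174843 tilt [-0.00056446 -0.0002533 ] F tray 0.2186167935284638 0.5232965290912174 -1.215671850034554 M [-0.00551208 -0.04048994 -0.01818443] 0.019107562484306496
```

>>> {"fn": "apply_moves", "kwargs": {"rows": [{"slide":[0.1,0.05,1],"delta_rot":[0,0,0],"claw":1},{"slide":[0,0,2],"delta_rot":[0,0,0],"claw":1},{"slide":[0,0,2],"delta_rot":[0,0,0],"claw":1},{"slide":[0,0,1.2],"delta_rot":[0,0,0],"claw":1},{"slide":[0,0,0.6],"delta_rot":[0,0,0],"claw":1},{"slide":[0,0,0],"delta_rot":[0,0,0],"claw":1},{"slide":[0,0,0],"delta_rot":[0,0,0],"claw":1}]}}

```text
time_s: 7.6
tool_pos: [0.5589, 0.1734, 0.0938]
tool_rot: [-0.0, 0.997, -0.073, 0.001]
ft_force: [-0.5, -0.6, -0.5]
grip_width: 0.0192
grip_force: 68.4
```

Run:
```python
from h import *
st()
s,_=optics.camera("scene");t,_=optics.camera("top")
a=cv2.resize(s[180:265,255:350],(400,358),interpolation=cv2.INTER_CUBIC);b=cv2.resize(t[155:250,205:305],(377,358),interpolation=cv2.INTER_CUBIC)
cv2.imwrite("pics/drop1.png",np.hstack([a,b]))
```

```text
t 7.6 tray xy mm 0.411343215289402 39.003986729510636 foot 52.24089318955527 yaw -8.38870737434393 tilt [1.09732954e-03 5.78061703e-05] F tray -0.4102603133645046 -0.6783729243009518 -0.5104779008139619 M [ 0.02473747 -0.0435689   0.01468206] 0.01919642328316109
```

View pics/drop1.png

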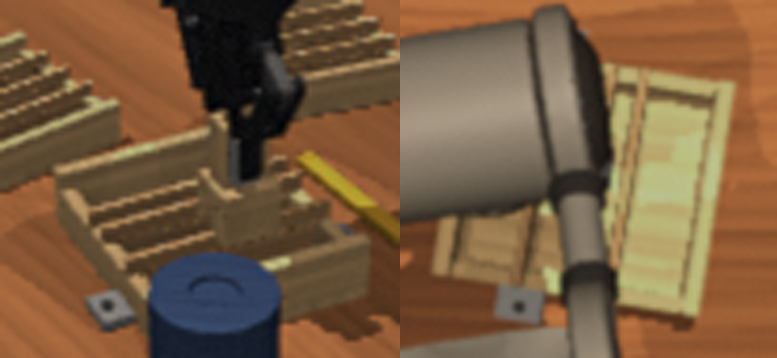

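The scene crop shows the block above the near divider (215–285, 170–245), clear of the end wall at right (345,255). The top view is blocked by the arm. I'll lower slowly.

>>> {"fn": "apply_moves", "kwargs": {"rows": [{"slide":[0,0.05,0.4],"delta_rot":[0,0,0],"claw":1},{"slide":[0,0,0.4],"delta_rot":[0,0,0],"claw":1},{"slide":[0,0,0.4],"delta_rot":[0,0,0],"claw":1},{"slide":[0,0,0.4],"delta_rot":[0,0,0],"claw":1},{"slide":[0,0,0],"delta_rot":[0,0,0],"claw":1}]}}

```text
time_s: 8.2
tool_pos: [0.5578, 0.1728, 0.0764]
tool_rot: [0.0, 0.997, -0.073, -0.001]
ft_force: [-0.5, 0.6, -1.0]
grip_width: 0.0191
grip_force: 68.5
```

>>> {"fn": "apply_moves", "kwargs": {"rows": [{"slide":[0,0,0.4],"delta_rot":[0,0,0],"claw":1},{"slide":[0,0,0.4],"delta_rot":[0,0,0],"claw":1},{"slide":[0,0,0.3],"delta_rot":[0,0,0],"claw":1},{"slide":[0,0,0.2],"delta_rot":[0,0,0],"claw":1},{"slide":[0,0,0],"delta_rot":[0,0,0],"claw":1},{"slide":[0,0,0],"delta_rot":[0,0,0],"claw":1}]}}

```text
time_s: 8.8
tool_pos: [0.5581, 0.1728, 0.064]
tool_rot: [0.0, 0.997, -0.073, -0.0]
ft_force: [-0.5, -1.3, -2.0]
grip_width: 0.0191
grip_force: 68.5
```

```bash
python3 -c "
from h import *
st()"
```

```text
t 8.8 tray xy mm -0.2510461579596694 38.22342405385021 foot 22.426374107859694 yaw -8.40088099757161 tilt [-0.00064653 -0.0003079 ] F tray -0.32864924751533625 -1.3295340930120425 -1.9800887606678488 M [-0.42500153  0.09797809 -0.06006394] 0.019066620014413813
```

>>> {"fn": "apply_moves", "kwargs": {"rows": [{"slide":[0,-0.1,0],"delta_rot":[0,0,0],"claw":1},{"slide":[0,-0.1,0],"delta_rot":[0,0,0],"claw":1},{"slide":[0,-0.1,0],"delta_rot":[0,0,0],"claw":1},{"slide":[0,-0.1,0],"delta_rot":[0,0,0],"claw":1},{"slide":[0,-0.1,0],"delta_rot":[0,0,0],"claw":1}]}}

```text
time_s: 9.3
tool_pos: [0.5586, 0.1763, 0.064]
tool_rot: [0.001, 0.997, -0.073, -0.001]
ft_force: [-1.0, -7.5, -2.3]
grip_width: 0.0192
grip_force: 68.5
```

>>> {"fn": "apply_moves", "kwargs": {"rows": [{"slide":[0,-0.1,0],"delta_rot":[0,0,0],"claw":1},{"slide":[0,-0.1,0],"delta_rot":[0,0,0],"claw":1},{"slide":[0,-0.1,0],"delta_rot":[0,0,0],"claw":1},{"slide":[0,-0.1,0],"delta_rot":[0,0,0],"claw":1},{"slide":[0,-0.1,0],"delta_rot":[0,0,0],"claw":1}]}}

```text
time_s: 9.8
tool_pos: [0.5594, 0.1812, 0.064]
tool_rot: [0.001, 0.997, -0.073, -0.001]
ft_force: [-0.7, -7.8, -1.5]
grip_width: 0.0189
grip_force: 68.5
```

```bash
python3 -c "
from h import *
st()"
```

```text
t 9.8 tray xy mm -0.23464922381684206 46.81440379560613 foot 22.41895025509459 yaw -8.390468340279615 tilt [-0.0014358  -0.00261337] F tray 0.43418463938542506 -7.791757534900186 -1.5393901474890181 M [-1.54668374  0.17218362 -0.02907365] 0.018890617585749912
```

>>> {"fn": "apply_moves", "kwargs": {"rows": [{"slide":[0,-0.1,0],"delta_rot":[0,0,0],"claw":1},{"slide":[0,-0.1,0],"delta_rot":[0,0,0],"claw":1},{"slide":[0,-0.1,0],"delta_rot":[0,0,0],"claw":1},{"slide":[0,-0.1,0],"delta_rot":[0,0,0],"claw":1},{"slide":[0,-0.1,0],"delta_rot":[0,0,0],"claw":1}]}}

```text
time_s: 10.3
tool_pos: [0.5601, 0.1862, 0.064]
tool_rot: [0.001, 0.997, -0.073, -0.001]
ft_force: [-0.4, -7.9, -1.5]
grip_width: 0.0193
grip_force: 68.5
```

>>> {"fn": "apply_moves", "kwargs": {"rows": [{"slide":[0,-0.05,0],"delta_rot":[0,0,0],"claw":1},{"slide":[0,-0.05,0],"delta_rot":[0,0,0],"claw":1}]}}

```text
time_s: 10.5
tool_pos: [0.5603, 0.1872, 0.064]
tool_rot: [0.001, 0.997, -0.073, -0.001]
ft_force: [-0.9, -8.5, -0.6]
grip_width: 0.0191
grip_force: 68.5
```

>>> {"fn": "apply_moves", "kwargs": {"rows": [{"slide":[0,-0.03,0],"delta_rot":[0,0,0],"claw":1},{"slide":[0,-0.03,0],"delta_rot":[0,0,0],"claw":1}]}}

```text
time_s: 10.7
tool_pos: [0.5604, 0.1878, 0.064]
tool_rot: [0.001, 0.997, -0.073, -0.001]
ft_force: [-0.2, -7.8, -1.4]
grip_width: 0.0196
grip_force: 68.5
```

```bash
python3 -c "
from h import *
st()"
```

```text
t 10.7 tray xy mm -0.22589694724590922 53.389627148875746 foot 22.398264116423192 yaw -8.388211861704779 tilt [-0.00144595 -0.00264104] F tray 0.9473686396344505 -7.757393018620361 -1.3520845895158753 M [-1.51498941  0.10275599 -0.03304387] 0.01964584053837875
```

>>> {"fn": "apply_moves", "kwargs": {"rows": [{"slide":[0,-0.03,0],"delta_rot":[0,0,0],"claw":1},{"slide":[0,-0.03,0],"delta_rot":[0,0,0],"claw":1}]}}

```text
time_s: 10.9
tool_pos: [0.5604, 0.1883, 0.064]
tool_rot: [0.001, 0.997, -0.073, -0.001]
ft_force: [-1.0, -7.1, -2.3]
grip_width: 0.0195
grip_force: 68.5
```

>>> {"fn": "apply_moves", "kwargs": {"rows": [{"slide":[0,-0.03,0],"delta_rot":[0,0,0],"claw":1}]}}

```text
time_s: 11.0
tool_pos: [0.5605, 0.1886, 0.064]
tool_rot: [0.001, 0.997, -0.073, -0.001]
ft_force: [-0.6, -8.1, -1.5]
grip_width: 0.0193
grip_force: 68.5
```

>>> {"fn": "apply_moves", "kwargs": {"rows": [{"slide":[0,-0.03,0],"delta_rot":[0,0,0],"claw":1},{"slide":[0,-0.03,0],"delta_rot":[0,0,0],"claw":1}]}}

```text
time_s: 11.2
tool_pos: [0.5606, 0.1892, 0.064]
tool_rot: [0.001, 0.997, -0.073, -0.001]
ft_force: [0.0, -9.0, -1.3]
grip_width: 0.0193
grip_force: 68.6
```

>>> {"fn": "apply_moves", "kwargs": {"rows": [{"slide":[0,-0.03,0],"delta_rot":[0,0,0],"claw":1}]}}

```text
time_s: 11.3
tool_pos: [0.5606, 0.1892, 0.064]
tool_rot: [0.002, 0.997, -0.073, -0.001]
ft_force: [-0.8, -10.1, -1.2]
grip_width: 0.0195
grip_force: 68.7
```

>>> {"fn": "apply_moves", "kwargs": {"rows": [{"slide":[0,-0.03,0],"delta_rot":[0,0,0],"claw":1}]}}

```text
time_s: 11.4
tool_pos: [0.5606, 0.1893, 0.064]
tool_rot: [0.002, 0.997, -0.073, -0.001]
ft_force: [-1.4, -12.0, -1.5]
grip_width: 0.0192
grip_force: 68.7
```

>>> {"fn": "apply_moves", "kwargs": {"rows": [{"slide":[0,0,0],"delta_rot":[0,0,0],"claw":1}]}}

```text
time_s: 11.5
tool_pos: [0.5606, 0.1892, 0.064]
tool_rot: [0.002, 0.997, -0.073, -0.001]
ft_force: [-0.5, -10.4, -0.9]
grip_width: 0.0192
grip_force: 68.6
```

```bash
python3 -c "
from h import *
st()"
```

```text
t 11.5 tray xy mm -0.22478034183991713 54.87959030678383 foot 22.405188915196412 yaw -8.390304859413932 tilt [-0.00180407 -0.00356988] F tray 0.9996519668406442 -10.405395385311504 -0.856605665651661 M [-1.96166477  0.1614033  -0.01060427] 0.019177951287456325
```

>>> {"fn": "apply_moves", "kwargs": {"rows": [{"slide":[0,-0.03,0],"delta_rot":[0,0,0],"claw":1}]}}

```text
time_s: 11.6
tool_pos: [0.5606, 0.1893, 0.064]
tool_rot: [0.002, 0.997, -0.073, -0.001]
ft_force: [-0.8, -12.5, -1.3]
grip_width: 0.0192
grip_force: 68.8
```

>>> {"fn": "apply_moves", "kwargs": {"rows": [{"slide":[0,0,0],"delta_rot":[0,0,0],"claw":1}]}}

```text
time_s: 11.7
tool_pos: [0.5606, 0.1893, 0.064]
tool_rot: [0.002, 0.997, -0.073, -0.001]
ft_force: [-1.6, -10.1, -0.6]
grip_width: 0.0193
grip_force: 68.7
```

```bash
python3 -c "
from h import *
st()"
```

```text
t 11.7 tray xy mm -0.24327461725261734 54.939410020686374 foot 22.401813191126774 yaw -8.383763291817308 tilt [-0.00197744 -0.00397152] F tray -0.10264885042377656 -10.248436647660931 -0.6158123296751569 M [-2.20513544  0.24044327 -0.05820879] 0.019335915112630817
```

>>> {"fn": "apply_moves", "kwargs": {"rows": [{"slide":[0,0.1,0],"delta_rot":[0,0,0],"claw":1},{"slide":[0,0.1,0],"delta_rot":[0,0,0],"claw":1},{"slide":[0,0.05,0],"delta_rot":[0,0,0],"claw":1},{"slide":[0,0,0],"delta_rot":[0,0,0],"claw":1}]}}

```text
time_s: 12.1
tool_pos: [0.5606, 0.189, 0.0642]
tool_rot: [0.0, 0.997, -0.073, -0.0]
ft_force: [-0.9, -3.0, -2.2]
grip_width: 0.0193
grip_force: 69.0
```

```bash
python3 -c "
from h import *
st()"
```

```text
t 12.1 tray xy mm -0.21156718543839048 54.696457195131444 foot 22.572201372667216 yaw -8.39754933064181 tilt [-0.00043307 -0.00042662] F tray -0.4496129744505866 -3.1231277874241754 -2.1656949698596026 M [-0.73236546  0.0682727  -0.08740826] 0.01930111108946683
```

>>> {"fn": "apply_moves", "kwargs": {"rows": [{"slide":[0,0.1,0],"delta_rot":[0,0,0],"claw":1},{"slide":[0,0.1,0],"delta_rot":[0,0,0],"claw":1},{"slide":[0,0.05,0],"delta_rot":[0,0,0],"claw":1},{"slide":[0,0,0],"delta_rot":[0,0,0],"claw":1}]}}

```text
time_s: 12.5
tool_pos: [0.5605, 0.187, 0.0645]
tool_rot: [-0.0, 0.997, -0.073, 0.0]
ft_force: [0.1, 0.2, -1.7]
grip_width: 0.0191
grip_force: 69.1
```

```bash
python3 -c "
from h import *
st()"
```

```text
t 12.5 tray xy mm 0.0512940631440988 52.645865930690306 foot 22.85996233689741 yaw -8.392743766279125 tilt [0.00057523 0.00027275] F tray 0.09610099655292048 0.24159557322774314 -1.6654455652884699 M [-0.04166045 -0.01659778  0.00789512] 0.01907756818500633
```

>>> {"fn": "apply_moves", "kwargs": {"rows": [{"slide":[0,0,-0.4],"delta_rot":[0,0,0],"claw":1},{"slide":[0,0,-0.8],"delta_rot":[0,0,0],"claw":1},{"slide":[0,0,-1],"delta_rot":[0,0,0],"claw":1},{"slide":[0,0,-1],"delta_rot":[0,0,0],"claw":1},{"slide":[0,0,0],"delta_rot":[0,0,0],"claw":1},{"slide":[0,0.5,0],"delta_rot":[0,0,0],"claw":1},{"slide":[0,1,0],"delta_rot":[0,0,0],"claw":1},{"slide":[0,1.2,0],"delta_rot":[0,0,0],"claw":1},{"slide":[0,1.2,0],"delta_rot":[0,0,0],"claw":1},{"slide":[0,1,0],"delta_rot":[0,0,0],"claw":1},{"slide":[0,0.37,0],"delta_rot":[0,0,0],"claw":1},{"slide":[0,0,0],"delta_rot":[0,0,0],"claw":1},{"slide":[0,0,0],"delta_rot":[0,0,0],"claw":1},{"slide":[0,0,0],"delta_rot":[0,0,0],"claw":1}]}}

```text
time_s: 13.9
tool_pos: [0.5527, 0.135, 0.0963]
tool_rot: [-0.0, 0.997, -0.073, 0.0]
ft_force: [-0.2, 0.4, -1.3]
grip_width: 0.0193
grip_force: 69.2
```

Run:
```python
from h import *
st()
s,_=optics.camera("scene");t,_=optics.camera("top")
a=cv2.resize(s[180:265,255:350],(400,358),interpolation=cv2.INTER_CUBIC);b=cv2.resize(t[155:250,205:305],(377,358),interpolation=cv2.INTER_CUBIC)
cv2.imwrite("pics/drop2.png",np.hstack([a,b]))
```

```text
t 13.9 tray xy mm -0.08806252191603027 0.05873516674808508 foot 54.68584392583227 yaw -8.37443056325948 tilt [1.50639309e-04 5.93559236e-05] F tray -0.23312304039911774 0.36275363832092783 -1.2770578228094536 M [-0.00895431  0.01318041 -0.03307302] 0.019265084832995077
```

View pics/drop2.png

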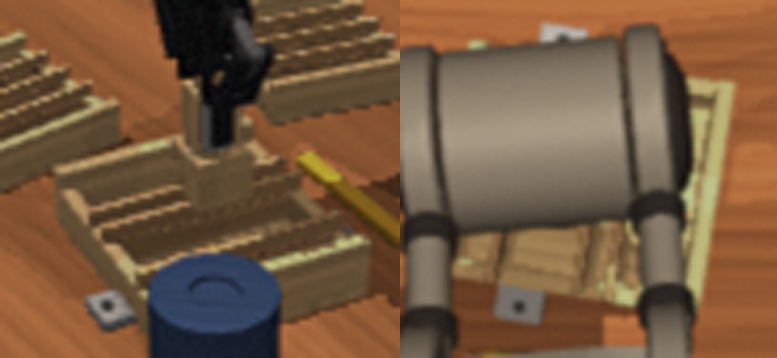

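Divider 1 now sits close to the wall at (300,235), and the block hangs over divider 2. I'll lower it.

>>> {"fn": "apply_moves", "kwargs": {"rows": [{"slide":[0,0,0.4],"delta_rot":[0,0,0],"claw":1},{"slide":[0,0,0.4],"delta_rot":[0,0,0],"claw":1},{"slide":[0,0,0.4],"delta_rot":[0,0,0],"claw":1},{"slide":[0,0,0.4],"delta_rot":[0,0,0],"claw":1},{"slide":[0,0,0],"delta_rot":[0,0,0],"claw":1}]}}

```text
time_s: 14.5
tool_pos: [0.5522, 0.1345, 0.0794]
tool_rot: [0.0, 0.997, -0.073, -0.001]
ft_force: [-0.6, -0.2, -1.6]
grip_width: 0.0192
grip_force: 69.2
```

>>> {"fn": "apply_moves", "kwargs": {"rows": [{"slide":[0,0,0.4],"delta_rot":[0,0,0],"claw":1},{"slide":[0,0,0.4],"delta_rot":[0,0,0],"claw":1},{"slide":[0,0,0.4],"delta_rot":[0,0,0],"claw":1},{"slide":[0,0,0.4],"delta_rot":[0,0,0],"claw":1},{"slide":[0,0,0],"delta_rot":[0,0,0],"claw":1},{"slide":[0,0,0],"delta_rot":[0,0,0],"claw":1}]}}

```text
time_s: 15.1
tool_pos: [0.5526, 0.1346, 0.0642]
tool_rot: [0.0, 0.997, -0.073, -0.0]
ft_force: [0.3, -0.1, -1.2]
grip_width: 0.0197
grip_force: 69.2
```

```bash
python3 -c "
from h import *
st()"
```

```text
t 15.1 tray xy mm -0.11548880271723688 -0.3368419147940015 foot 22.574874039394484 yaw -8.398427705686322 tilt [-1.9294861e-04 -9.4576915e-05] F tray 0.27185228147922097 -0.021740015727778735 -1.2475117657844077 M [-0.04423775 -0.02246259  0.01338098] 0.01967948639701152
```

>>> {"fn": "apply_moves", "kwargs": {"rows": [{"slide":[0,-0.1,0],"delta_rot":[0,0,0],"claw":1},{"slide":[0,-0.1,0],"delta_rot":[0,0,0],"claw":1},{"slide":[0,-0.1,0],"delta_rot":[0,0,0],"claw":1},{"slide":[0,-0.1,0],"delta_rot":[0,0,0],"claw":1},{"slide":[0,-0.1,0],"delta_rot":[0,0,0],"claw":1},{"slide":[0,-0.15,0],"delta_rot":[0,0,0],"claw":1},{"slide":[0,-0.15,0],"delta_rot":[0,0,0],"claw":1},{"slide":[0,-0.15,0],"delta_rot":[0,0,0],"claw":1},{"slide":[0,-0.15,0],"delta_rot":[0,0,0],"claw":1},{"slide":[0,-0.15,0],"delta_rot":[0,0,0],"claw":1},{"slide":[0,-0.15,0],"delta_rot":[0,0,0],"claw":1},{"slide":[0,-0.15,0],"delta_rot":[0,0,0],"claw":1},{"slide":[0,-0.15,0],"delta_rot":[0,0,0],"claw":1},{"slide":[0,-0.15,0],"delta_rot":[0,0,0],"claw":1},{"slide":[0,-0.15,0],"delta_rot":[0,0,0],"claw":1}]}}

```text
time_s: 16.6
tool_pos: [0.5554, 0.1527, 0.0643]
tool_rot: [0.001, 0.997, -0.073, -0.0]
ft_force: [-0.3, -7.8, -2.0]
grip_width: 0.0194
grip_force: 69.0
```

```bash
python3 -c "
from h import *
st()"
```

```text
t 16.6 tray xy mm 0.0037186271603822513 17.949905225952413 foot 22.656441658565313 yaw -8.390258663367364 tilt [-0.00085429 -0.00285736] F tray 0.8574444916086089 -7.715339785435799 -1.9709267088476663 M [-1.58115895  0.10159296 -0.09943211] 0.0194272764569459
```

>>> {"fn": "apply_moves", "kwargs": {"rows": [{"slide":[0,-0.1,0],"delta_rot":[0,0,0],"claw":1},{"slide":[0,-0.1,0],"delta_rot":[0,0,0],"claw":1},{"slide":[0,-0.1,0],"delta_rot":[0,0,0],"claw":1},{"slide":[0,-0.1,0],"delta_rot":[0,0,0],"claw":1},{"slide":[0,-0.1,0],"delta_rot":[0,0,0],"claw":1},{"slide":[0,-0.05,0],"delta_rot":[0,0,0],"claw":1}]}}

```text
time_s: 17.2
tool_pos: [0.5563, 0.1581, 0.0643]
tool_rot: [0.001, 0.997, -0.073, -0.0]
ft_force: [0.1, -7.9, -0.5]
grip_width: 0.0198
grip_force: 69.0
```

>>> {"fn": "apply_moves", "kwargs": {"rows": [{"slide":[0,-0.03,0],"delta_rot":[0,0,0],"claw":1},{"slide":[0,-0.03,0],"delta_rot":[0,0,0],"claw":1}]}}

```text
time_s: 17.4
tool_pos: [0.5563, 0.1587, 0.0643]
tool_rot: [0.001, 0.997, -0.073, -0.0]
ft_force: [0.0, -8.6, -0.5]
grip_width: 0.0194
grip_force: 69.0
```

```bash
python3 -c "
from h import *
st()"
```

```text
t 17.4 tray xy mm 0.023322319020439443 24.033335346093963 foot 22.66524931795777 yaw -8.387291134285318 tilt [-0.00079081 -0.00286284] F tray 1.2768739528538544 -8.52046228013769 -0.49186570730860657 M [-1.58251885  0.11647266 -0.03470775] 0.019432588947084533
```

>>> {"fn": "apply_moves", "kwargs": {"rows": [{"slide":[0,-0.03,0],"delta_rot":[0,0,0],"claw":1},{"slide":[0,-0.03,0],"delta_rot":[0,0,0],"claw":1}]}}

```text
time_s: 17.6
tool_pos: [0.5564, 0.1592, 0.0643]
tool_rot: [0.001, 0.997, -0.073, -0.0]
ft_force: [-1.0, -7.9, -0.7]
grip_width: 0.0191
grip_force: 69.0
```

>>> {"fn": "apply_moves", "kwargs": {"rows": [{"slide":[0,-0.03,0],"delta_rot":[0,0,0],"claw":1}]}}

```text
time_s: 17.7
tool_pos: [0.5565, 0.1595, 0.0643]
tool_rot: [0.002, 0.997, -0.073, -0.0]
ft_force: [-0.3, -10.3, -1.0]
grip_width: 0.0193
grip_force: 69.1
```

>>> {"fn": "apply_moves", "kwargs": {"rows": [{"slide":[0,-0.03,0],"delta_rot":[0,0,0],"claw":1}]}}

```text
time_s: 17.8
tool_pos: [0.5565, 0.1595, 0.0643]
tool_rot: [0.002, 0.997, -0.073, -0.0]
ft_force: [-1.6, -10.3, -1.4]
grip_width: 0.019
grip_force: 69.1
```

```bash
python3 -c "
from h import *
st()"
```

```text
t 17.8 tray xy mm 0.03234656197332334 24.856104160006883 foot 22.673154285535958 yaw -8.384988367460311 tilt [-0.00098622 -0.00347213] F tray -0.0413938952107163 -10.436642691355832 -1.4373963485056365 M [-1.99089931  0.1405196  -0.10420388] 0.018952246518343575
```

>>> {"fn": "apply_moves", "kwargs": {"rows": [{"slide":[0,-0.03,0],"delta_rot":[0,0,0],"claw":1},{"slide":[0,-0.02,0],"delta_rot":[0,0,0],"claw":1}]}}

```text
time_s: 18.0
tool_pos: [0.5564, 0.1595, 0.0642]
tool_rot: [0.002, 0.997, -0.073, -0.001]
ft_force: [-1.2, -11.1, 0.2]
grip_width: 0.0192
grip_force: 69.2
```

```bash
python3 -c "
from h import *
st()"
```

```text
t 18.0 tray xy mm 0.014979993310330206 24.917506182372165 foot 22.64692729307548 yaw -8.38224513222136 tilt [-0.00132085 -0.00414225] F tray 0.4525254061303985 -11.19965901030839 0.24675811031845102 M [-2.2810338   0.17340409 -0.06040566] 0.0192336937774113
```

>>> {"fn": "apply_moves", "kwargs": {"rows": [{"slide":[0,0.1,0],"delta_rot":[0,0,0],"claw":1},{"slide":[0,0.1,0],"delta_rot":[0,0,0],"claw":1},{"slide":[0,0.1,0],"delta_rot":[0,0,0],"claw":1},{"slide":[0,0.1,0],"delta_rot":[0,0,0],"claw":1},{"slide":[0,0.05,0],"delta_rot":[0,0,0],"claw":1},{"slide":[0,0,0],"delta_rot":[0,0,0],"claw":1},{"slide":[0,0,0],"delta_rot":[0,0,0],"claw":1}]}}

```text
time_s: 18.7
tool_pos: [0.5561, 0.1579, 0.0644]
tool_rot: [-0.0, 0.997, -0.073, 0.0]
ft_force: [0.5, 0.8, -1.2]
grip_width: 0.0189
grip_force: 69.4
```

```bash
python3 -c "
from h import *
st()"
```

```text
t 18.7 tray xy mm -0.06670088331476826 23.196963629432574 foot 22.757246289400012 yaw -8.385631913496049 tilt [2.52951607e-04 7.09574092e-05] F tray 0.3704388491288467 0.8881315071049777 -1.2381506254704648 M [-0.00481314  0.01295377  0.05766151] 0.018873578576992265
```

>>> {"fn": "apply_moves", "kwargs": {"rows": [{"slide":[0,0,-0.4],"delta_rot":[0,0,0],"claw":1},{"slide":[0,0,-0.8],"delta_rot":[0,0,0],"claw":1},{"slide":[0,0,-1],"delta_rot":[0,0,0],"claw":1},{"slide":[0,0,-1],"delta_rot":[0,0,0],"claw":1},{"slide":[0,0,0],"delta_rot":[0,0,0],"claw":1},{"slide":[0,0.5,0],"delta_rot":[0,0,0],"claw":1},{"slide":[0,1,0],"delta_rot":[0,0,0],"claw":1},{"slide":[0,1.2,0],"delta_rot":[0,0,0],"claw":1},{"slide":[0,1,0],"delta_rot":[0,0,0],"claw":1},{"slide":[0,0.69,0],"delta_rot":[0,0,0],"claw":1},{"slide":[0,0,0],"delta_rot":[0,0,0],"claw":1},{"slide":[0,0,0],"delta_rot":[0,0,0],"claw":1},{"slide":[0,0,0],"delta_rot":[0,0,0],"claw":1}]}}

```text
time_s: 20.0
tool_pos: [0.5498, 0.1145, 0.0963]
tool_rot: [-0.0, 0.997, -0.073, 0.0]
ft_force: [-0.5, -0.1, -1.1]
grip_width: 0.0195
grip_force: 69.4
```

```bash
python3 -c "
from h import *
st()"
```

```text
t 20.0 tray xy mm -0.016853490547187523 -20.660827325381515 foot 54.706040144745145 yaw -8.388361502477649 tilt [2.24049544e-04 6.27545213e-05] F tray -0.47114267525119574 -0.2025563893146044 -1.082574911141065 M [-0.01692153 -0.00858966  0.0295411 ] 0.019500226367959516
```

>>> {"fn": "apply_moves", "kwargs": {"rows": [{"slide":[0,0,0.4],"delta_rot":[0,0,0],"claw":1},{"slide":[0,0,0.4],"delta_rot":[0,0,0],"claw":1},{"slide":[0,0,0.4],"delta_rot":[0,0,0],"claw":1},{"slide":[0,0,0.4],"delta_rot":[0,0,0],"claw":1},{"slide":[0,0,0],"delta_rot":[0,0,0],"claw":1}]}}

```text
time_s: 20.5
tool_pos: [0.5492, 0.1142, 0.0794]
tool_rot: [0.0, 0.997, -0.073, -0.001]
ft_force: [-0.5, 0.6, -0.8]
grip_width: 0.0192
grip_force: 69.4
```

>>> {"fn": "apply_moves", "kwargs": {"rows": [{"slide":[0,0,0.4],"delta_rot":[0,0,0],"claw":1},{"slide":[0,0,0.4],"delta_rot":[0,0,0],"claw":1},{"slide":[0,0,0.4],"delta_rot":[0,0,0],"claw":1},{"slide":[0,0,0.4],"delta_rot":[0,0,0],"claw":1},{"slide":[0,0,0],"delta_rot":[0,0,0],"claw":1},{"slide":[0,0,0],"delta_rot":[0,0,0],"claw":1}]}}

```text
time_s: 21.1
tool_pos: [0.5496, 0.1142, 0.0642]
tool_rot: [0.0, 0.997, -0.073, -0.0]
ft_force: [-0.4, 0.5, -1.7]
grip_width: 0.0193
grip_force: 69.4
```

```bash
python3 -c "
from h import *
st()"
```

```text
t 21.1 tray xy mm -0.1015258103793499 -20.93547694689364 foot 22.577069296847068 yaw -8.40028270657358 tilt [-1.56769930e-04 -8.70028728e-05] F tray -0.4846299889875664 0.4417119525998982 -1.6557051139414374 M [0.00637342 0.01890526 0.00507766] 0.019322644420629483
```

>>> {"fn": "apply_moves", "kwargs": {"rows": [{"slide":[0,-0.1,0],"delta_rot":[0,0,0],"claw":1},{"slide":[0,-0.1,0],"delta_rot":[0,0,0],"claw":1},{"slide":[0,-0.1,0],"delta_rot":[0,0,0],"claw":1},{"slide":[0,-0.1,0],"delta_rot":[0,0,0],"claw":1},{"slide":[0,-0.1,0],"delta_rot":[0,0,0],"claw":1},{"slide":[0,-0.1,0],"delta_rot":[0,0,0],"claw":1},{"slide":[0,-0.1,0],"delta_rot":[0,0,0],"claw":1},{"slide":[0,-0.1,0],"delta_rot":[0,0,0],"claw":1},{"slide":[0,-0.1,0],"delta_rot":[0,0,0],"claw":1},{"slide":[0,-0.1,0],"delta_rot":[0,0,0],"claw":1},{"slide":[0,-0.1,0],"delta_rot":[0,0,0],"claw":1},{"slide":[0,-0.1,0],"delta_rot":[0,0,0],"claw":1},{"slide":[0,-0.1,0],"delta_rot":[0,0,0],"claw":1},{"slide":[0,-0.1,0],"delta_rot":[0,0,0],"claw":1}]}}

```text
time_s: 22.5
tool_pos: [0.5515, 0.1264, 0.0643]
tool_rot: [0.001, 0.997, -0.073, -0.0]
ft_force: [-1.1, -8.2, -1.4]
grip_width: 0.0195
grip_force: 69.1
```

```bash
python3 -c "
from h import *
st()"
```

```text
t 22.5 tray xy mm -0.0022375373024372046 -8.626964878808435 foot 22.655105303361232 yaw -8.389779044916091 tilt [-0.00077058 -0.00274297] F tray 0.08117396960313261 -8.245842348004766 -1.4060202896369862 M [-1.59050633  0.0660759  -0.00419723] 0.01946060782971813
```

>>> {"fn": "apply_moves", "kwargs": {"rows": [{"slide":[0,-0.1,0],"delta_rot":[0,0,0],"claw":1},{"slide":[0,-0.1,0],"delta_rot":[0,0,0],"claw":1},{"slide":[0,-0.05,0],"delta_rot":[0,0,0],"claw":1}]}}

```text
time_s: 22.8
tool_pos: [0.5519, 0.1289, 0.0642]
tool_rot: [0.001, 0.997, -0.073, -0.0]
ft_force: [-0.2, -7.9, -1.0]
grip_width: 0.0195
grip_force: 69.1
```

>>> {"fn": "apply_moves", "kwargs": {"rows": [{"slide":[0,-0.03,0],"delta_rot":[0,0,0],"claw":1},{"slide":[0,-0.03,0],"delta_rot":[0,0,0],"claw":1}]}}

```text
time_s: 23.0
tool_pos: [0.552, 0.1294, 0.0642]
tool_rot: [0.001, 0.997, -0.073, -0.0]
ft_force: [-1.4, -8.6, -0.9]
grip_width: 0.019
grip_force: 69.1
```

```bash
python3 -c "
from h import *
st()"
```

```text
t 23.0 tray xy mm -0.016605548802022346 -5.541812711308017 foot 22.640255836313198 yaw -8.387355420947163 tilt [-0.00081331 -0.00276093] F tray -0.15594796555953117 -8.69985209712847 -0.9478445309043507 M [-1.58678645  0.10896711 -0.0307015 ] 0.018990992761850588
```

>>> {"fn": "apply_moves", "kwargs": {"rows": [{"slide":[0,-0.03,0],"delta_rot":[0,0,0],"claw":1}]}}

```text
time_s: 23.1
tool_pos: [0.552, 0.1297, 0.0643]
tool_rot: [0.001, 0.997, -0.073, -0.0]
ft_force: [-0.4, -8.6, -1.5]
grip_width: 0.0194
grip_force: 69.1
```

>>> {"fn": "apply_moves", "kwargs": {"rows": [{"slide":[0,-0.03,0],"delta_rot":[0,0,0],"claw":1}]}}

```text
time_s: 23.2
tool_pos: [0.552, 0.1298, 0.0642]
tool_rot: [0.002, 0.997, -0.073, -0.0]
ft_force: [-0.8, -10.4, -1.5]
grip_width: 0.0196
grip_force: 69.2
```

>>> {"fn": "apply_moves", "kwargs": {"rows": [{"slide":[0,-0.03,0],"delta_rot":[0,0,0],"claw":1}]}}

```text
time_s: 23.3
tool_pos: [0.552, 0.1298, 0.0642]
tool_rot: [0.002, 0.997, -0.073, -0.0]
ft_force: [-1.2, -10.9, -0.5]
grip_width: 0.0192
grip_force: 69.2
```

```bash
python3 -c "
from h import *
st()"
```

```text
t 23.3 tray xy mm -0.025653375950447276 -5.123753446235537 foot 22.63561682336582 yaw -8.376734875466434 tilt [-0.00105568 -0.00359787] F tray 0.43291932659990506 -10.963058861723667 -0.5315195805656721 M [-2.11313084  0.18780684 -0.03143763] 0.019180529798306922
```

One more small step for a clear but light bearing, then back off.

>>> {"fn": "apply_moves", "kwargs": {"rows": [{"slide":[0,-0.03,0],"delta_rot":[0,0,0],"claw":1}]}}

```text
time_s: 23.4
tool_pos: [0.5521, 0.1299, 0.0642]
tool_rot: [0.002, 0.997, -0.073, -0.0]
ft_force: [-1.3, -11.8, -1.0]
grip_width: 0.019
grip_force: 69.3
```

```bash
python3 -c "
from h import *
st()"
```

```text
t 23.4 tray xy mm 0.011615379145353572 -5.087274734793413 foot 22.648142080364796 yaw -8.375310403964534 tilt [-0.0011361  -0.00399539] F tray 0.4218277032870721 -11.819910573038667 -1.0320641678855527 M [-2.32797742  0.19421105  0.02043431] 0.01898718365385211
```

>>> {"fn": "apply_moves", "kwargs": {"rows": [{"slide":[0,0.1,0],"delta_rot":[0,0,0],"claw":1},{"slide":[0,0.1,0],"delta_rot":[0,0,0],"claw":1},{"slide":[0,0.1,0],"delta_rot":[0,0,0],"claw":1},{"slide":[0,0.1,0],"delta_rot":[0,0,0],"claw":1},{"slide":[0,0.05,0],"delta_rot":[0,0,0],"claw":1},{"slide":[0,0,0],"delta_rot":[0,0,0],"claw":1},{"slide":[0,0,0],"delta_rot":[0,0,0],"claw":1}]}}

```text
time_s: 24.1
tool_pos: [0.5517, 0.128, 0.0644]
tool_rot: [-0.0, 0.997, -0.073, 0.0]
ft_force: [-1.2, -1.3, -1.4]
grip_width: 0.0189
grip_force: 69.5
```

```bash
python3 -c "
from h import *
st()"
```

```text
t 24.1 tray xy mm -0.04182530088132273 -6.935972311531597 foot 22.75305807288852 yaw -8.39137650938792 tilt [2.60858301e-04 5.35355507e-05] F tray -0.9815805735758957 -1.4098857146310304 -1.3955067401450745 M [ 0.02828118 -0.01187509 -0.02556923] 0.018859916754532777
```

>>> {"fn": "apply_moves", "kwargs": {"rows": [{"slide":[0,0,-0.4],"delta_rot":[0,0,0],"claw":1},{"slide":[0,0,-0.8],"delta_rot":[0,0,0],"claw":1},{"slide":[0,0,-1.5],"delta_rot":[0,0,0],"claw":1},{"slide":[0,0,-2.5],"delta_rot":[0,0,0],"claw":1},{"slide":[0,0,-2.5],"delta_rot":[0,0,0],"claw":1},{"slide":[0,0.5,-1.3],"delta_rot":[0,0,0],"claw":1},{"slide":[0.1,1.5,0],"delta_rot":[0,0,0],"claw":1},{"slide":[0.1,2.8,0],"delta_rot":[0,0,0],"claw":1},{"slide":[0.1,3.5,0],"delta_rot":[0,0,0],"claw":1},{"slide":[0.1,3.5,0],"delta_rot":[0,0,0],"claw":1},{"slide":[0.1,3.5,0],"delta_rot":[0,0,0],"claw":1},{"slide":[0.1,3.5,0],"delta_rot":[0,0,0],"claw":1},{"slide":[0.1,3.5,0],"delta_rot":[0,0,0],"claw":1},{"slide":[0.1,3.5,0],"delta_rot":[0,0,0],"claw":1},{"slide":[0.1,3.5,0],"delta_rot":[0,0,0],"claw":1},{"slide":[0.1,3.5,0],"delta_rot":[0,0,0],"claw":1},{"slide":[0.1,3.5,0],"delta_rot":[0,0,0],"claw":1},{"slide":[0.2,2.3,0],"delta_rot":[0,0,0],"claw":1},{"slide":[0.1,1.4,0],"delta_rot":[0,0,0],"claw":1},{"slide":[0,0.25,0],"delta_rot":[0,0,0],"claw":1}]}}

```text
time_s: 26.1
tool_pos: [0.5057, -0.2739, 0.1532]
tool_rot: [-0.0, 0.997, -0.074, -0.001]
ft_force: [-0.5, 0.4, -0.9]
grip_width: 0.0193
grip_force: 69.6
```

>>> {"fn": "apply_moves", "kwargs": {"rows": [{"slide":[0,0,0],"delta_rot":[0,0,0],"claw":1},{"slide":[0,0,0],"delta_rot":[0,0,0],"claw":1},{"slide":[0,0,0],"delta_rot":[0,0,0],"claw":1}]}}

```text
time_s: 26.4
tool_pos: [0.5069, -0.2712, 0.1543]
tool_rot: [-0.0, 0.997, -0.072, -0.0]
ft_force: [0.3, -0.3, -2.1]
grip_width: 0.0194
grip_force: 69.6
```

Run:
```python
from h import *
st();print(monitor.get_obs()["tool_pos"])
t,_=optics.camera("top");cv2.imwrite("pics/top_after.png",t)
ys=np.arange(95,-95,-.25)/1000
for x in (-45,-20,20,45):
    v=0
    for dx in range(-12,13,2):
        X=np.c_[C+EX*(x+dx)/1000+ys[:,None]*EY,np.full(len(ys),.044)];uv=proj("top",X).astype(np.float32)
        v=v+cv2.remap(t,uv[None,:,0],uv[None,:,1],cv2.INTER_LINEAR)[0,:,0].astype(float)/13
    i=np.where(np.diff((v>105).astype(int)))[0]; print(x,ys[i]*1000)
cv2.imwrite("pics/after.png",cv2.resize(t[150:290,200:460],None,fx=3,fy=3,interpolation=cv2.INTER_CUBIC))
```

```text
t 26.4 tray xy mm 13.781081749050927 -408.43906301580535 foot 112.72952612815091 yaw -8.31302567169589 tilt [-0.00012705  0.00023358] F tray 0.29554647702862713 -0.22341827915899906 -2.120920325028993 M [ 0.01301278 -0.00476461  0.00762764] 0.01936860684473342
[ 0.50690898 -0.27118669  0.15432953]
-45 [ 84.75  75.25  68.75  48.75  39.75  18.75  10.75  -7.25 -18.5  -72.25
 -73.75 -85.  ]
-20 [ 85.    75.25  69.    48.    39.75  18.    10.75  -8.   -18.5  -84.75]
20 [ 84.75  75.5   68.5   47.75  39.5   17.5   10.   -12.5  -19.25 -71.5
 -74.25 -85.  ]
45 [ 84.75  75.5   68.75  47.5   39.25  17.75  10.25 -12.5  -18.75 -72.75
 -74.   -85.  ]
```

View pics/after.png

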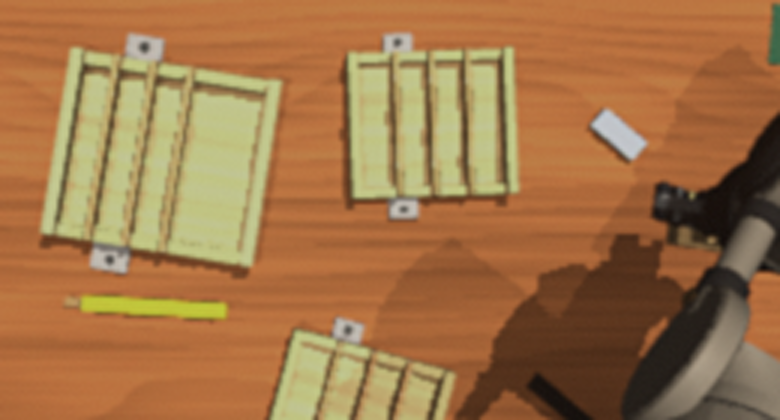

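The dividers at the tray's left end show about equal gaps (edges at +39.6, +10.4 and −18.8 mm, pitch ≈ 29 mm against 30 mm). Pencil and eraser are untouched. I'll lower the block onto its old free spot.

>>> {"fn": "apply_moves", "kwargs": {"rows": [{"slide":[0,0,1.5],"delta_rot":[0,0,0],"claw":1},{"slide":[0,0,2],"delta_rot":[0,0,0],"claw":1},{"slide":[0,0,2],"delta_rot":[0,0,0],"claw":1},{"slide":[0,0,2],"delta_rot":[0,0,0],"claw":1},{"slide":[0,0,1.5],"delta_rot":[0,0,0],"claw":1},{"slide":[0,0,1],"delta_rot":[0,0,0],"claw":1},{"slide":[0,0,0.5],"delta_rot":[0,0,0],"claw":1},{"slide":[0,0,0.3],"delta_rot":[0,0,0],"claw":1},{"slide":[0,0,0],"delta_rot":[0,0,0],"claw":1},{"slide":[0,0,0],"delta_rot":[0,0,0],"claw":1}]}}

```text
time_s: 27.45
tool_pos: [0.5071, -0.2726, 0.047]
tool_rot: [0.0, 0.997, -0.073, 0.001]
ft_force: [-0.4, -0.3, -1.3]
grip_width: 0.0196
grip_force: 69.6
```

```bash
python3 -c "
from h import *
st()"
```

```text
t 27.45 tray xy mm 14.199154770516458 -409.7950621415238 foot 5.357123507937531 yaw -8.392405821332249 tilt [ 0.00098969 -0.00082343] F tray -0.3052080065635729 -0.3661430195653225 -1.2510796863215172 M [0.0539289  0.02173483 0.01350727] 0.01963760740400058
```

>>> {"fn": "apply_moves", "kwargs": {"rows": [{"slide":[0,0,0.2],"delta_rot":[0,0,0],"claw":1},{"slide":[0,0,0.15],"delta_rot":[0,0,0],"claw":1},{"slide":[0,0,0.1],"delta_rot":[0,0,0],"claw":1},{"slide":[0,0,0.05],"delta_rot":[0,0,0],"claw":1},{"slide":[0,0,0.03],"delta_rot":[0,0,0],"claw":1},{"slide":[0,0,0],"delta_rot":[0,0,0],"claw":1}]}}

```text
time_s: 28.05
tool_pos: [0.5068, -0.2724, 0.0416]
tool_rot: [0.0, 0.997, -0.073, 0.0]
ft_force: [-2.1, -0.2, 5.5]
grip_width: 0.0194
grip_force: 70.6
```

>>> {"fn": "apply_moves", "kwargs": {"squeeze": 20, "rows": [{"slide":[0,0,0],"delta_rot":[0,0,0],"claw":1},{"slide":[0,0,0],"delta_rot":[0,0,0],"claw":2.5},{"slide":[0,0,0],"delta_rot":[0,0,0],"claw":3.5},{"slide":[0,0,0],"delta_rot":[0,0,0],"claw":5},{"slide":[0,0,0],"delta_rot":[0,0,0],"claw":5},{"slide":[0,0,0],"delta_rot":[0,0,0],"claw":5},{"slide":[0,0,-0.5],"delta_rot":[0,0,0],"claw":5},{"slide":[0,0,-1],"delta_rot":[0,0,0],"claw":5},{"slide":[0,0,-2],"delta_rot":[0,0,0],"claw":5},{"slide":[0,0,-3],"delta_rot":[0,0,0],"claw":5},{"slide":[0,0,-3],"delta_rot":[0,0,0],"claw":5},{"slide":[0,0,-3],"delta_rot":[0,0,0],"claw":5},{"slide":[0,0,-3],"delta_rot":[0,0,0],"claw":5},{"slide":[0,0,-2],"delta_rot":[0,0,0],"claw":5},{"slide":[0,0,0],"delta_rot":[0,0,0],"claw":5},{"slide":[0,0,0],"delta_rot":[0,0,0],"claw":5}]}}

```text
time_s: 29.65
tool_pos: [0.5066, -0.2723, 0.2164]
tool_rot: [0.0, 0.997, -0.073, 0.0]
ft_force: [-0.5, -0.3, -0.3]
grip_width: 0.0501
grip_force: 0.0
```

Run:
```python
from h import *
o=monitor.get_obs();print(o["tool_pos"],o["ft_force"],o["grip_width"])
s,_=optics.camera("scene");cv2.imwrite("pics/final.png",cv2.resize(s[130:270,180:360],None,fx=4,fy=4,interpolation=cv2.INTER_CUBIC))
```

```text
[ 0.50662934 -0.27226991  0.21639918] [-0.53595389 -0.30474123 -0.27731521] 0.050121867608943944
```

View pics/final.png

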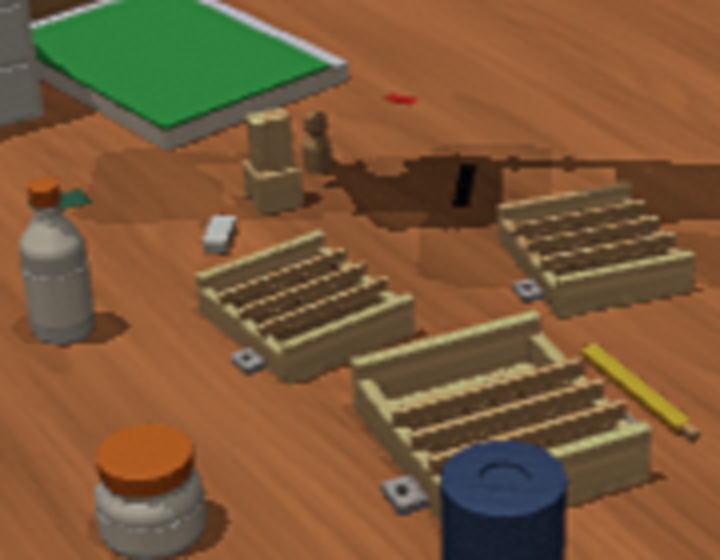

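The spacer stands upright at (270,165) with the gripper well above it. The doll (316,140), eraser (220,233) and pencil are undisturbed, and the dividers are evenly spaced from the near wall.

```bash
python3 -c "
from bench import ticket
print(ticket.hand_in())"
```

```text
the job is handed in; nothing more can be done
None
```

I set the three dividers in order from the end wall with light bearing (about 3–4 N each, estimated from the wrist force); the camera shows them about evenly spaced. The block stands upright, released, on the table outside the tray, and the job was handed in at about 30 s.

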